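Open the scrap bin's trapdoor with its lever

ROBOT

A 7-joint arm with a two-finger parallel gripper is mounted at the origin on the work surface. World frame = base frame: x ahead of the robot, y to its left, z up, the work surface at z = 0. Lengths are in mm, angles in rad, forces in N, time in s.
With the tool pointing down it reaches from about 425 to 1025 mm from the base axis. Payload 9.4 kg.
Tool frame: the origin (TCP) lies at the centre of the arm's flange, where the gripper is bolted on; the fingertips stand tip_extent ahead of it and the grasp point (between the pads) lies 167 mm ahead of it (tip_extent is the distance from the TCP to the fingertips, in mm); z points along the fingers, y is the line along which they close (so a half turn about z gives the same grasp; the last joint's range is limited). The gripper opens to 93 mm and grips with 3 to 60 N. Pads are 15 mm wide; open, the fingers measure 128 mm over their backs; the gripper's body (75 mm by 188 mm) begins 65 mm behind the grasp point.
Start: joints at [-1.377, 0.599, -0.003, 1.599, 0.002, 0.943, -0.08], TCP at [193.936, 698.58, 404.718] pointing down, gripper open.
Joint ranges: [-2.57, 2.57], [-0.35, 1.97], [-1.29, 1.29], [0.11, 2.56], [-1.05, 4.19], [0.11, 1.86], [-2.63, 2.63]. Speed limits (rad/s): [2.22, 2.22, 3.01, 3.01, 3.14, 3.14, 3.14].

INTERFACE

Orientations are given as a unit quaternion [w, x, y, z].
In Python, from bench import state, camera, calibration, job_done, tip_extent gives the robot as it stands.
- The arm moves only by the tool jog_arm, never from a script. Its argument "deltas" is a list of rows, each an object with "claw": the finger opening in mm, from 0 to 93; "delta_pos": the shift along the tool's x, y, z in mm, a list of three; "spin": the turn about the tool's z in rad. A call has 1 to 10 rows; each row shifts and turns the commanded pose from where the row before left it, along the tool's axes as they then stand; what a row does not reach is not made up. A row lasts 1/8 s, in which the tool goes at most 62.5 mm and 10.7 degrees, less where a joint would pass 70% of its speed; a pose out of reach is approached as far as the arm can. A call is refused whole if a number of a shift passes 62.5 or a number of a turn 0.188, either way. A call with a gripper value outside its range is refused whole. The fingers move at their own pace and stop on an object; "force" is the grip in N (left out, the last holds). Time passes only in rows, so rows that do not move let the fingers close. It gives the time, the measured TCP pose, the force, the opening and the grip force at its end, in the units of the state.
- state(): the state, without advancing time (a new reading comes with each control period).
- camera(name): name is "scene" or "top"; returns the picture (400x640x3 uint8, red, green, blue); there is no depth.
- calibration(name): a dict with "fx", "fy", "cx", "cy" (pixels), "cam_to_world" (4x4, takes a point from camera to world coordinates). Camera axes: x right, y down, z forward; pixel columns grow to the right and rows downward; lengths in mm; the calibration is good to about 2 mm. A picture is of the moment at which its call begins. calibration takes no time and is no camera call.
- job_done(): hands the job in; it is judged then, once.
The state is a dict: "time_s": time; "joint_positions": joint angles; "joint_vel": joint speeds; "joint_efforts": joint torques, N m; "eef_pos": TCP position; "tool_rot": TCP orientation; "wrist_force": force on the tool from outside, world axes, zero at the start; "moment": the same for the moment, N m; "finger_gap": opening from 0.0 (shut) to 1.0 (fully open); "gripper_force": force on a finger pad.
Only numpy, scipy, OpenCV 4.12 (cv2) and the standard library are available. Lean on these libraries where they do the work, as an engineer would, in place of code of your own. Each camera call takes 0.05 s, during which the arm holds its last target. There are 200 camera calls.

TASK

On the jeweller's bench, the heavy steel trapdoor of the scrap bin has an iron weight standing on it: with the fingers push the weight, standing, completely off the trapdoor onto the fixed steel plate beyond its hinge, without picking it up. Then press the tread at the long end of the lever right down onto its rubber stop, so that the short end raises the trapdoor, and keep holding it down: the program finishes while holding the lever pressed. Leave the lever in its fork, and the can, brick and bowl where they stand.

Things in the scene. Friction and masses are not known exactly. Their poses are not given: they have to be found in the camera images.
- bin: Fixed wooden scrap bin with steel top, lever stand joined to its -y side. Origin on the bench under the trapdoor; x across, y along, z up ('bin' coordinates, mm). Bin: x -85 to 85, y -75 to 190, top 100 high. Trapdoor: x -60 to 60, y -105 to 58, flush with the plate beyond and the 25 mm strips beside it. Stand: plank 100 wide, 10 thick, y -75 to -390
- plate (a point): middle of the fixed steel plate beyond the trapdoor's hinge (bin y 122, height 99.5). The plate spans x -66 to 66, y 63 to 182 in bin coordinates; a rim 12 mm high stands round its two sides (inner faces at x about +-77) and its far end (y 182)
- stop (a point): middle of the top of the rubber stop, 40 x 20 mm, 38 mm high, at bin y -282, on which the lever's long arm comes to rest when pressed right down
- flap (a joint): angle of the trapdoor (steel plate 120 x 163 x 16 mm, 2.1 to 2.9 kg), rad: 0 closed and flush, grows as it opens; hinge along the bin's x at bin y 60, height 100. Gravity closes it. With the lever down on its stop it reads about 0.255
- lip (a point): middle of the top edge of the trapdoor's free edge (bin y -105, height 100 when closed), which overhangs the bin wall by 30 mm, above the lever's short end
- lever: loose aluminium lever, 0.3 kg, its 12 mm pin in the open-topped notches of a fork (cheeks 108 mm high, at x +-19 to +-31, bin y -185 to -135). Origin on the pin (bin y -160, height 90). Axes as the bin's at the start: long arm to -y, rising 15 deg to the tread, short arm to +y, 70 mm, its nose under the trapdoor's lip. Pressed, it tips about its x by about 0.6 rad
- tread (a point): middle of the upper face of the black rubber tread, 50 x 50 x 8 mm, on the lever's long end, 170 mm from the pin: the place to press. At bin y about -320, height about 148 at the start; about 97 mm lower, and within 10 mm horizontally, when the bar lies on the stop. Takes about 3 to 9 N straight down; the lever rises again if released
- weight: loose dark iron weight, 0.4 to 0.7 kg: round body 52 mm across and 34 mm high, with a knob 24 mm across on top, 60 mm high in all; origin at the centre of its underside. Starts upright on the trapdoor
- can: bystander: open copper-coloured can, 72 mm across, 95 mm high, on the bench beside the lever (+x side); origin at its underside
- brick: bystander: firebrick 60 x 100 x 40 mm on the bench beside the lever (-x side); origin at its underside
- bowl: bystander: aluminium bowl 100 mm across, 35 mm high, on the bench beside the bin (+x side); origin at its underside
Things that resemble listed ones, but are neither listed nor needed, are in the scene too. Of the things like the weight, leave any that is blue, green or yellow; of the rest the smaller one is meant.

How it is judged (in metres and radians):
On the way, in this order (a step that is already met when the one before it is completed fails the run):
1. the weight has been pushed off the closed trapdoor and stands on the fixed plate (y of weight in the frame of bin above 0.086 m and z of weight in the frame of bin between 0.093 and 0.108 m and angle between weight's own z axis and vertical below 0.12 rad and value of joint flap below 0.03 rad), for 0.2 s.
2. the lever, pressed by the fingers, holds the trapdoor up (value of joint flap above 0.225 rad and contact force between the fingers and lever above 0.5 N and z of lever in the frame of bin between 0.082 and 0.099 m and y of lever in the frame of bin between -0.172 and -0.148 m), for 0.2 s.
At the end, for the whole second after the job is handed in: The fingers press on the lever (over 0.5 N) and the trapdoor is held open by more than 0.225 rad (tread within about 12 mm of fully down); the lever's pin lies in its fork; the weight stands upright on the fixed plate, wholly beyond the hinge (its centre past bin y 86 mm) (all of step 2 and y of weight in the frame of bin above 0.086 m and z of weight in the frame of bin between 0.093 and 0.108 m and angle between weight's own z axis and vertical below 0.12 rad); the arm keeps its last pose, push and grip.
It fails at once if the weight was lifted or tipped over (z of weight in the frame of bin above 0.118 m or angle between weight's own z axis and vertical above 0.5 rad).
It fails at once if the weight fell off the bin's top (z of weight in the frame of bin below 0.08 m).
It fails at once if the trapdoor was raised with the weight on it (value of joint flap above 0.06 rad and y of weight in the frame of bin below 0.08 m).
It fails at once if the lever was lifted out of its fork (z of lever in the frame of bin above 0.108 m).
It fails at once if a bystander was disturbed (distance of any of can, brick, bowl from where it was at the start of the episode above 0.03 m).
It also fails if it takes over 54 s, if anything falls off the work surface, if the arm or the gripper's body presses on something with over 40 N, if the wrist force passes 120 N, or if a joint passes its speed limit or range.

## Working session

There is one attempt and no reset: what is moved stays moved. The work goes in short steps, Python scripts to look and compute and a tool call to move; the robot and the scene stay as the last step left them, time stands still between calls to the robot, and variables do not carry over. Pictures are saved under pics/ and viewed, at most 10 in all, crops included, and the job is handed in when it is done.

Besides the shell and the picture viewer there is one more tool, called as name(argument=value, ...), one argument or row to a line, values as JSON. jog_arm: Moves the arm, as the interface text tells. Its arguments: {"type":"object","properties":{"deltas":{"type":"array"},"force":{"type":"number"}},"required":["deltas"]}

```bash
mkdir -p pics; python3 - <<'E'
from bench import *
import cv2
s=state();print(s['time_s'],s['eef_pos'],s['tool_rot'],s['finger_gap'],tip_extent)
for n in('scene','top'):
    cv2.imwrite(f'pics/{n}0.png',camera(n)[:,:,::-1]);c=calibration(n);print(n,c['fx'],c['fy'],c['cx'],c['cy']);print(c['cam_to_world'])
E
```

```text
0.0 [193.86442231 698.40373573 403.84599181] [-3.12898765e-05  1.34951806e-01  9.90851846e-01 -7.92177018e-04] 1.001152079886627 186.1
scene 490.32960951057987 490.32960951057987 320.8760380406573 201.60466243446044
[[ 2.71407549e-01  6.08662480e-01 -7.45565509e-01  1.29628204e+03]
 [ 9.62343888e-01 -1.83880600e-01  2.00205310e-01 -1.72709588e+02]
 [-1.52375727e-02 -7.71827643e-01 -6.35649200e-01  7.67260895e+02]
 [ 0.00000000e+00  0.00000000e+00  0.00000000e+00  1.00000000e+00]]
top 366.7153100361776 366.7153100361776 321.5405011776656 199.83738903050806
[[-1.00773865e-01 -9.71371399e-01  2.15133060e-01  3.30971912e+02]
 [-9.94885440e-01  9.98866609e-02 -1.50204980e-02  4.71734393e+01]
 [-6.89844085e-03 -2.15546423e-01 -9.76469227e-01  9.33659998e+02]
 [ 0.00000000e+00  0.00000000e+00  0.00000000e+00  1.00000000e+00]]
```

View pics/scene0.png

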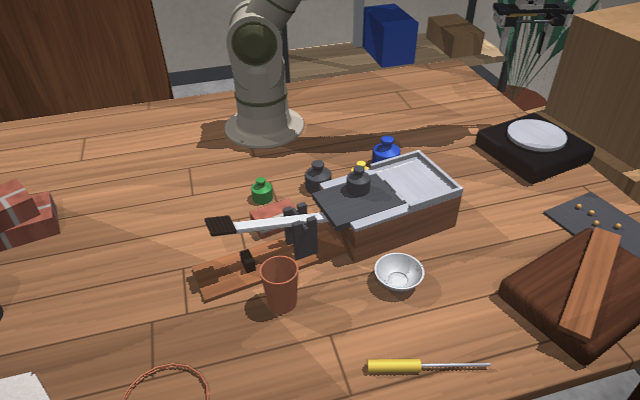

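View pics/top0.png

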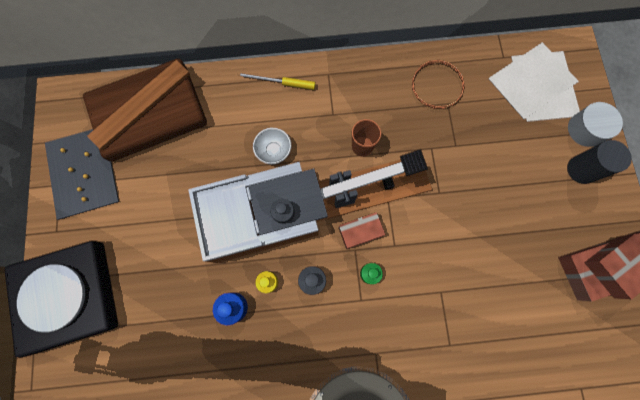

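Both views show the bin in the middle. In the top view the weight is on the dark trapdoor at (282,208), the tread at (413,162) and the plate at about (228,220). The larger dark decoy is on the bench at (312,280). I'll crop for corner detail.

```bash
cat > h.py <<'E'
import numpy as np
from bench import *
def ray(n,u,v):
    c=calibration(n);T=np.array(c['cam_to_world'])
    return T[:3,3],T[:3,:3]@np.array([(u-c['cx'])/c['fx'],(v-c['cy'])/c['fy'],1])
def onz(n,u,v,z):
    o,d=ray(n,u,v);return o+d*(z-o[2])/d[2]
def proj(n,p):
    c=calibration(n);q=np.linalg.inv(np.array(c['cam_to_world']))@np.append(p,1)
    return q[0]/q[2]*c['fx']+c['cx'],q[1]/q[2]*c['fy']+c['cy']
E
python3 - <<'E'
import cv2
a=cv2.imread('pics/top0.png')[140:270,182:442]
cv2.imwrite('pics/c1.png',cv2.resize(a,None,fx=3,fy=3,interpolation=cv2.INTER_CUBIC))
E
```

```text
(no output)
```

View pics/c1.png

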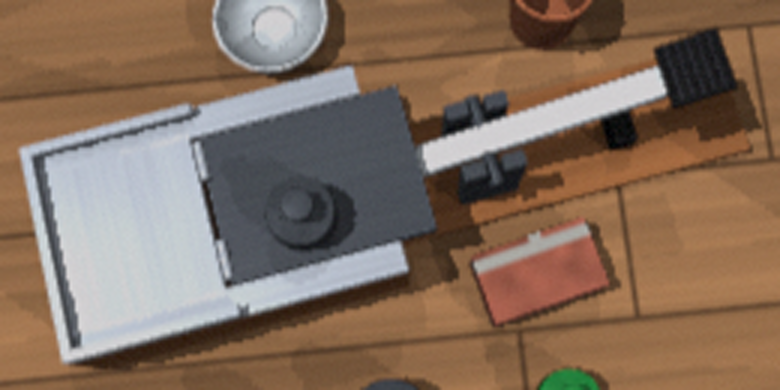

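The crop shows the trapdoor corners at about (192,138), (397,88), (435,232), (228,285), the knob at (297,203), and the tread corners at (655,45), (718,30), (737,88), (673,107). I'll fit the bin pose from these.

```bash
python3 - <<'E'
from h import *
f=lambda x,y:(182+(x+.5)/3-.5,140+(y+.5)/3-.5)
P=[(397,88,100,None,-105),(435,232,100,None,-105),(192,138,100,0,58),(228,285,100,0,58),(355,68,100,0,-75),(408,272,100,0,-75)]
W=np.array([onz('top',*f(p[0],p[1]),p[2])[:2] for p in P]);print(W.round())
# image order: upper corners; bin y axis = from lip to hinge
yd=(W[2]+W[3]-W[0]-W[1]);yd/=np.linalg.norm(yd);xd=np.array([yd[1],-yd[0]]);print('yd',yd,'xd',xd)
s=np.sign((W[0]-W[1])@xd)
B=np.array([[s*60,-105],[-s*60,-105],[s*60,58],[-s*60,58],[s*85,-75],[-s*85,-75]])
mb,mw=B.mean(0),W.mean(0);H=(B-mb).T@(W-mw);U,S,V=np.linalg.svd(H);R=V.T@U.T;t=mw-R@mb
print('R',R,'t',t,'yaw',np.arctan2(R[1,0],R[0,0]),'res',(W-(B@R.T+t)).round(1).tolist())
np.savez('pose.npz',R=R,t=t)
k=onz('top',*f(297,203),160)[:2];b=onz('top',*f(300,214),134)[:2]
for n,q in(('knob',k),('body',b)):print(n,q,'bin',R.T@(q-t))
T=np.array([onz('top',*f(*c),148)[:2] for c in((655,45),(718,30),(737,88),(673,107))]).mean(0);print('tread',T,'bin',R.T@(T-t))
for n,b,z in(('weight knob',R.T@(k-t),160),('tread',(0,-320),148),('lipL',(60,-105),100),('lipR',(-60,-105),100),('plate',(0,122),100)):
    p=R@np.array(b)+t;print(n,p.round(),'scene px',np.round(proj('scene',[*p,z])))
print('tool axes',)
from scipy.spatial.transform import Rotation as Q
q=state()['tool_rot'];print(Q.from_quat([*q[1:],q[0]]).as_matrix().round(3))
E
```

```text
[[591.  45.]
 [473.  27.]
 [567. 208.]
 [449. 188.]
 [611.  76.]
 [445.  50.]]
yd [-0.14850792  0.98891122] xd [0.98891122 0.14850792]
R [[ 0.98827896 -0.15265878]
 [ 0.15265878  0.98827896]] t [516.2917985  139.16418016] yaw 0.15325802745022377 res [[-0.6, 0.0], [0.1, 0.4], [0.1, 2.8], [0.4, 0.3], [-0.8, -1.8], [0.8, -1.7]]
knob [493.983078   124.46040649] bin [-24.29189915 -11.12580813]
body [490.95795442 125.48542044] bin [-27.12508775  -9.65099674]
tread [ 569.13073469 -178.82277846] bin [   3.67610858 -322.32614733]
weight knob [494. 124.] scene px [357. 167.]
tread [ 565. -177.] scene px [220. 219.]
lipL [592.  45.] scene px [335. 224.]
lipR [473.  26.] scene px [311. 191.]
plate [498. 260.] scene px [414. 179.]
tool axes
[[-0.964  0.267 -0.   ]
 [ 0.267  0.964 -0.001]
 [-0.    -0.001 -1.   ]]
```

```bash
cat >> h.py <<'E'
from scipy.spatial.transform import Rotation as Q
def plan(bx,by,tip,n,claw):
    """rows (tool axes) to put fingertips at bin (bx,by), height tip, tool y along +bin x"""
    d=np.load('pose.npz');s=state();q=s['tool_rot'];M=Q.from_quat([*q[1:],q[0]]).as_matrix()
    p=np.array(s['eef_pos'])
    g=np.append(d['R']@[bx,by]+d['t'],tip+tip_extent)
    a=np.arctan2(d['R'][1,0],d['R'][0,0])-np.arctan2(M[1,1],M[0,1]);a=(a+np.pi)%(2*np.pi)-np.pi
    print('now bin',(d['R'].T@(p[:2]-d['t'])).round(1),'tip',round(p[2]-tip_extent,1),'F',np.round(s['wrist_force'],1),'t',s['time_s'],'spin left',round(-a,3),'gap',round(s['finger_gap'],2))
    for i in range(n):
        sp=round(-a/n,2);L=np.round(M.T@((g-p)/(n-i)))
        print('{"claw":%d,"delta_pos":%s,"spin":%s}'%(claw,L.astype(int).tolist(),sp),end=',')
        p=p+M@L;M=M@Q.from_euler('z',sp).as_matrix()
    print('\nend bin',(d['R'].T@(p[:2]-d['t'])).round(1),p[2]-tip_extent)
E
python3 -c "
from h import *
plan(-25.5,-68,215,13,22)"
```

```text
now bin [-233.2  601.9] tip 217.8 F [-1.   0.  -0.1] t 0.1 spin left 1.147 gap 1.0
{"claw":22,"delta_pos":[-36, -40, 0],"spin":0.09},{"claw":22,"delta_pos":[-39, -37, 0],"spin":0.09},{"claw":22,"delta_pos":[-42, -33, 0],"spin":0.09},{"claw":22,"delta_pos":[-45, -29, 0],"spin":0.09},{"claw":22,"delta_pos":[-48, -25, 0],"spin":0.09},{"claw":22,"delta_pos":[-50, -21, 0],"spin":0.09},{"claw":22,"delta_pos":[-52, -16, 1],"spin":0.09},{"claw":22,"delta_pos":[-53, -12, 0],"spin":0.09},{"claw":22,"delta_pos":[-54, -7, 1],"spin":0.09},{"claw":22,"delta_pos":[-54, -2, 0],"spin":0.09},{"claw":22,"delta_pos":[-54, 3, 1],"spin":0.09},{"claw":22,"delta_pos":[-53, 7, 0],"spin":0.09},{"claw":22,"delta_pos":[-52, 12, 1],"spin":0.09},
end bin [-26.  -67.8] 214.6536491606188
```

jog_arm(
  deltas=[
    {"claw":22,"delta_pos":[-36,-40,0],"spin":0.09},
    {"claw":22,"delta_pos":[-39,-37,0],"spin":0.09},
    {"claw":22,"delta_pos":[-42,-33,0],"spin":0.09},
    {"claw":22,"delta_pos":[-45,-29,0],"spin":0.09},
    {"claw":22,"delta_pos":[-48,-25,0],"spin":0.09},
    {"claw":22,"delta_pos":[-50,-21,0],"spin":0.09},
    {"claw":22,"delta_pos":[-52,-16,0],"spin":0.09},
    {"claw":22,"delta_pos":[-53,-12,0],"spin":0.09},
    {"claw":22,"delta_pos":[-54,-7,0],"spin":0.09},
    {"claw":22,"delta_pos":[-54,-2,0],"spin":0.09},
  ],
)

```text
time_s: 1.35
eef_pos: [431.7, 211.8, 404.7]
tool_rot: [0.0, 0.554, 0.833, 0.0]
wrist_force: [0.3, 0.8, 0.6]
finger_gap: 0.235
gripper_force: 0.0
```

```bash
python3 -c "
from h import *
plan(-25.5,-68,215,4,22)"
```

```text
now bin [-72.5  84.7] tip 218.6 F [0.3 0.8 0.6] t 1.35 spin left 0.244 gap 0.23
{"claw":22,"delta_pos":[-40, 2, 1],"spin":0.06},{"claw":22,"delta_pos":[-40, 5, 1],"spin":0.06},{"claw":22,"delta_pos":[-39, 7, 1],"spin":0.06},{"claw":22,"delta_pos":[-39, 9, 1],"spin":0.06},
end bin [-25.4 -68.2] 214.64117826776877
```

jog_arm(
  deltas=[
    {"claw":22,"delta_pos":[-40,2,1],"spin":0.06},
    {"claw":22,"delta_pos":[-40,5,1],"spin":0.06},
    {"claw":22,"delta_pos":[-39,7,1],"spin":0.06},
    {"claw":22,"delta_pos":[-39,9,1],"spin":0.06},
    {"claw":22,"delta_pos":[0,0,0],"spin":0},
    {"claw":22,"delta_pos":[0,0,0],"spin":0},
  ],
)

```text
time_s: 2.1
eef_pos: [501.2, 70.1, 400.5]
tool_rot: [-0.0, 0.648, 0.762, -0.0]
wrist_force: [0.1, 0.4, 0.0]
finger_gap: 0.236
gripper_force: 0.0
```

```bash
python3 -c "
from h import *
plan(-25.5,-65,107,4,22)
import cv2
a=camera('top')[120:280,200:460,::-1];cv2.imwrite('pics/t1.png',cv2.resize(a,None,fx=3,fy=3))
"
```

```text
now bin [-25.4 -65.9] tip 214.4 F [0.1 0.4 0. ] t 2.1 spin left 0.007 gap 0.24
{"claw":22,"delta_pos":[0, 0, 27],"spin":0.0},{"claw":22,"delta_pos":[0, 0, 27],"spin":0.0},{"claw":22,"delta_pos":[0, 0, 27],"spin":0.0},{"claw":22,"delta_pos":[1, 0, 26],"spin":0.0},
end bin [-25.5 -64.9] 107.40321940182307
```

View pics/t1.png

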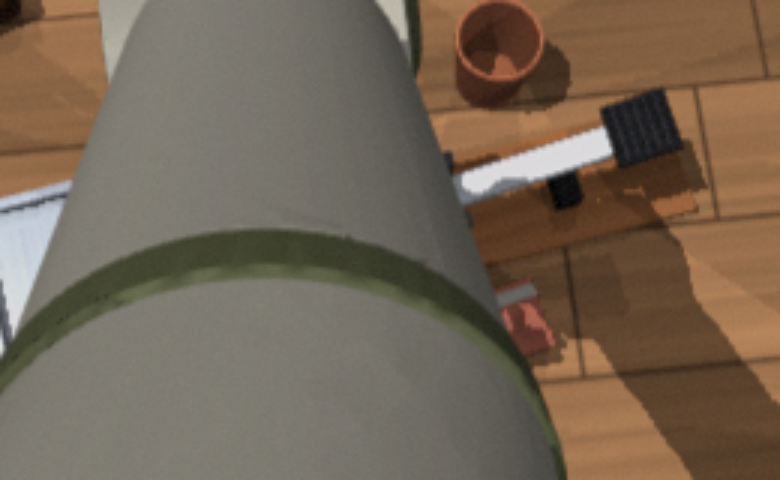

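The arm hides the bin in the top view, with only the tread at (642,127) and the can visible. I'll use the scene view after lowering.

jog_arm(
  deltas=[
    {"claw":22,"delta_pos":[0,0,35],"spin":0},
    {"claw":22,"delta_pos":[0,0,35],"spin":0},
    {"claw":22,"delta_pos":[0,0,25],"spin":0},
    {"claw":22,"delta_pos":[0,0,12],"spin":0},
    {"claw":22,"delta_pos":[0,0,0],"spin":0},
  ],
)

```text
time_s: 2.78
eef_pos: [501.4, 70.3, 293.4]
tool_rot: [-0.0, 0.648, 0.762, -0.0]
wrist_force: [-0.3, -0.6, 0.1]
finger_gap: 0.236
gripper_force: 0.0
```

```bash
python3 -c "
from h import *
plan(-25.5,82,107,10,22)
import cv2
a=camera('scene')[100:300,230:480,::-1];cv2.imwrite('pics/s1.png',cv2.resize(a,None,fx=3,fy=3))
"
```

```text
now bin [-25.3 -65.8] tip 107.3 F [-0.3 -0.6  0.1] t 2.775 spin left 0.008 gap 0.24
{"claw":22,"delta_pos":[15, 0, 0],"spin":0.0},{"claw":22,"delta_pos":[15, 0, 0],"spin":0.0},{"claw":22,"delta_pos":[15, 0, 0],"spin":0.0},{"claw":22,"delta_pos":[15, 0, 0],"spin":0.0},{"claw":22,"delta_pos":[15, 0, 0],"spin":0.0},{"claw":22,"delta_pos":[15, 0, 0],"spin":0.0},{"claw":22,"delta_pos":[14, 0, 0],"spin":0.0},{"claw":22,"delta_pos":[15, 0, 0],"spin":0.0},{"claw":22,"delta_pos":[14, 0, 0],"spin":0.0},{"claw":22,"delta_pos":[15, 1, 0],"spin":0.0},
end bin [-25.4  82.2] 107.32096356889045
```

View pics/s1.png

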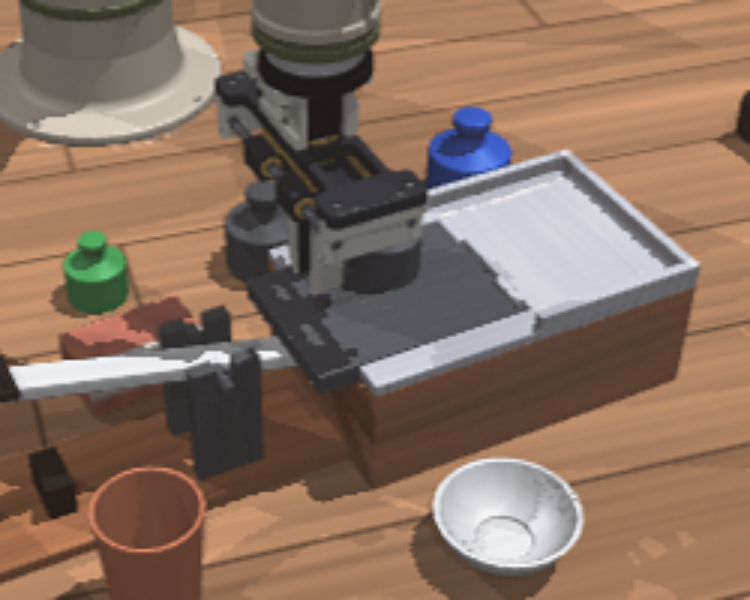

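The fingers (about crop (345,270)) stand just behind the weight, clear of the trapdoor surface. Now I push.

jog_arm(
  deltas=[
    {"claw":22,"delta_pos":[10,0,0],"spin":0},
    {"claw":22,"delta_pos":[7,0,0],"spin":0},
    {"claw":22,"delta_pos":[5,0,0],"spin":0},
    {"claw":22,"delta_pos":[5,0,0],"spin":0},
    {"claw":22,"delta_pos":[5,0,0],"spin":0},
    {"claw":22,"delta_pos":[6,0,0],"spin":0},
    {"claw":22,"delta_pos":[6,0,0],"spin":0},
    {"claw":22,"delta_pos":[6,0,0],"spin":0},
    {"claw":22,"delta_pos":[6,0,0],"spin":0},
    {"claw":22,"delta_pos":[6,0,0],"spin":0},
  ],
)

```text
time_s: 4.08
eef_pos: [491.7, 130.3, 293.9]
tool_rot: [0.0, 0.649, 0.761, -0.0]
wrist_force: [0.3, -4.8, 4.3]
finger_gap: 0.236
gripper_force: 3.0
```

jog_arm(
  deltas=[
    {"claw":22,"delta_pos":[6,0,0],"spin":0},
    {"claw":22,"delta_pos":[6,0,0],"spin":0},
    {"claw":22,"delta_pos":[6,0,0],"spin":0},
    {"claw":22,"delta_pos":[5,0,0],"spin":0},
    {"claw":22,"delta_pos":[5,0,0],"spin":0},
    {"claw":22,"delta_pos":[5,0,0],"spin":0},
  ],
)

```text
time_s: 4.82
eef_pos: [486.4, 162.8, 293.9]
tool_rot: [0.0, 0.649, 0.761, -0.0]
wrist_force: [-0.3, -6.2, 6.1]
finger_gap: 0.237
gripper_force: 3.7
```

```bash
python3 -c "
from h import *
plan(-25.5,87,107,10,22)
import cv2
a=camera('scene')[100:300,230:480,::-1];cv2.imwrite('pics/s2.png',cv2.resize(a,None,fx=3,fy=3))
"
```

```text
now bin [-25.9  27.9] tip 107.8 F [-0.3 -6.2  6.1] t 4.825 spin left 0.006 gap 0.24
{"claw":22,"delta_pos":[6, 0, 0],"spin":0.0},{"claw":22,"delta_pos":[6, 0, 0],"spin":0.0},{"claw":22,"delta_pos":[6, 0, 0],"spin":0.0},{"claw":22,"delta_pos":[6, 0, 0],"spin":0.0},{"claw":22,"delta_pos":[6, 0, 0],"spin":0.0},{"claw":22,"delta_pos":[6, 0, 0],"spin":0.0},{"claw":22,"delta_pos":[6, 0, 0],"spin":0.0},{"claw":22,"delta_pos":[6, 0, 0],"spin":0.0},{"claw":22,"delta_pos":[6, 0, 0],"spin":0.0},{"claw":22,"delta_pos":[5, 1, 1],"spin":0.0},
end bin [-25.2  86.9] 106.78033874172613
```

View pics/s2.png

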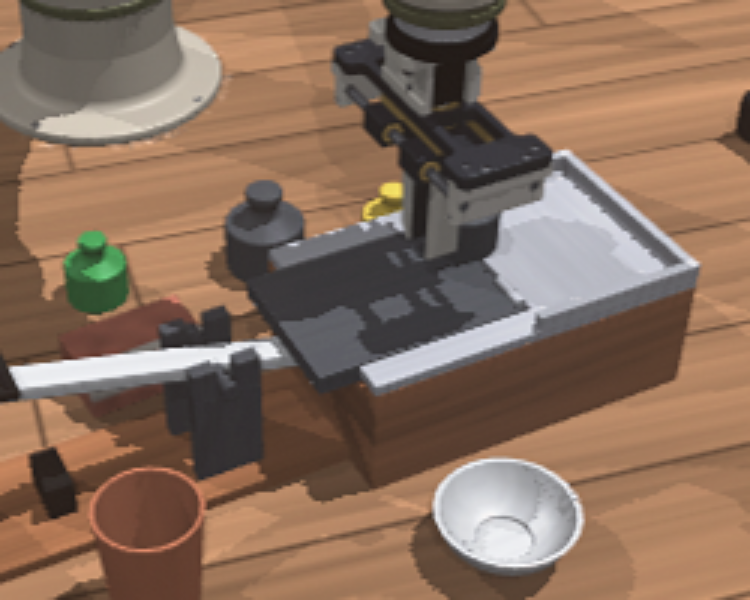

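The weight (crop (475,230)) stands upright ahead of the fingers near the hinge, so I'll continue.

jog_arm(
  deltas=[
    {"claw":22,"delta_pos":[5,0,0],"spin":0},
    {"claw":22,"delta_pos":[6,0,0],"spin":0},
    {"claw":22,"delta_pos":[6,0,0],"spin":0},
    {"claw":22,"delta_pos":[6,0,0],"spin":0},
    {"claw":22,"delta_pos":[6,0,0],"spin":0},
  ],
)

```text
time_s: 5.5
eef_pos: [481.6, 192.6, 293.6]
tool_rot: [-0.0, 0.648, 0.761, -0.0]
wrist_force: [0.1, -3.5, 0.1]
finger_gap: 0.236
gripper_force: 1.9
```

jog_arm(
  deltas=[
    {"claw":22,"delta_pos":[6,0,0],"spin":0},
    {"claw":22,"delta_pos":[6,0,0],"spin":0},
    {"claw":22,"delta_pos":[6,0,0],"spin":0},
    {"claw":22,"delta_pos":[6,0,0],"spin":0},
    {"claw":22,"delta_pos":[4,0,0],"spin":0},
    {"claw":22,"delta_pos":[2,0,0],"spin":0},
    {"claw":22,"delta_pos":[0,0,0],"spin":0},
    {"claw":22,"delta_pos":[0,0,0],"spin":0},
  ],
)

```text
time_s: 6.5
eef_pos: [477.0, 221.9, 293.8]
tool_rot: [-0.0, 0.648, 0.761, 0.0]
wrist_force: [-0.5, -0.2, -0.1]
finger_gap: 0.239
gripper_force: 0.2
```

```bash
python3 -c "
from h import *
plan(-25.5,87,107,1,22)
import cv2
a=camera('scene')[100:300,230:480,::-1];cv2.imwrite('pics/s3.png',cv2.resize(a,None,fx=3,fy=3))
"
```

```text
now bin [-26.2  87.8] tip 107.7 F [-0.5 -0.2 -0.1] t 6.5 spin left 0.007 gap 0.24
{"claw":22,"delta_pos":[-1, 1, 1],"spin":0.01},
end bin [-25.2  86.8] 106.733472431244
```

View pics/s3.png

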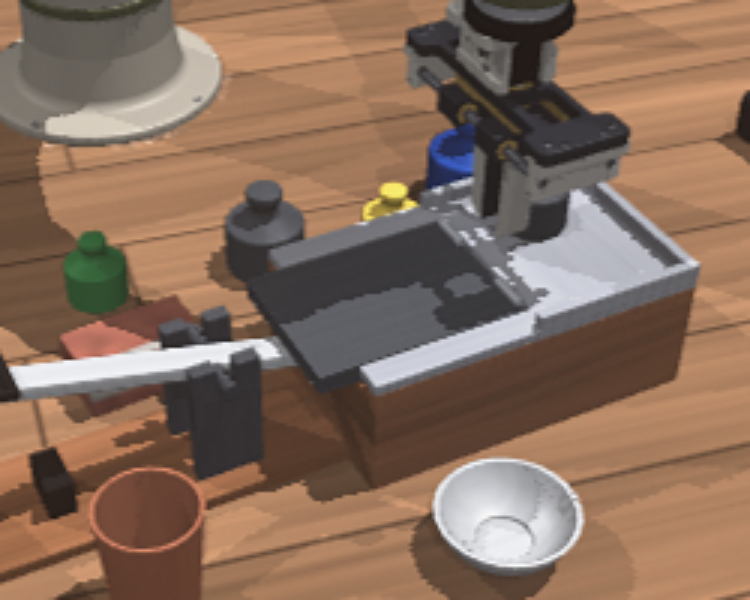

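The weight (crop (540,215)) stands upright on the plate with the trapdoor empty and closed. I'll retreat, rise and go over the tread.

jog_arm(
  deltas=[
    {"claw":22,"delta_pos":[-8,0,0],"spin":0},
    {"claw":22,"delta_pos":[-15,0,0],"spin":0},
    {"claw":22,"delta_pos":[-10,0,-40],"spin":0},
    {"claw":0,"delta_pos":[-20,0,-50],"spin":0},
    {"claw":0,"delta_pos":[-50,4,0],"spin":0},
    {"claw":0,"delta_pos":[-50,4,0],"spin":0},
    {"claw":0,"delta_pos":[-50,4,0],"spin":0},
    {"claw":0,"delta_pos":[-50,4,0],"spin":0},
    {"claw":0,"delta_pos":[-50,4,0],"spin":0},
    {"claw":0,"delta_pos":[-50,4,0],"spin":0},
  ],
)

```text
time_s: 7.8
eef_pos: [556.6, -125.8, 383.8]
tool_rot: [0.0, 0.649, 0.761, 0.0]
wrist_force: [0.0, 1.3, -0.2]
finger_gap: 0.006
gripper_force: 0.0
```

```bash
python3 -c "
from h import *
plan(2,-320,165,3,0)"
```

```text
now bin [  -0.6 -268. ] tip 197.7 F [ 0.   1.3 -0.2] t 7.8 spin left 0.006 gap 0.01
{"claw":0,"delta_pos":[-17, 1, 11],"spin":0.0},{"claw":0,"delta_pos":[-17, 1, 11],"spin":0.0},{"claw":0,"delta_pos":[-18, 0, 11],"spin":0.0},
end bin [   1.7 -320. ] 164.75080905210544
```

jog_arm(
  deltas=[
    {"claw":0,"delta_pos":[-17,1,10],"spin":0},
    {"claw":0,"delta_pos":[-17,1,11],"spin":0},
    {"claw":0,"delta_pos":[-16,0,11],"spin":0},
    {"claw":0,"delta_pos":[0,0,0],"spin":0},
    {"claw":0,"delta_pos":[0,0,0],"spin":0},
  ],
)

```text
time_s: 8.43
eef_pos: [567.0, -171.2, 351.6]
tool_rot: [-0.0, 0.648, 0.762, 0.0]
wrist_force: [0.2, 1.0, 0.2]
finger_gap: 0.005
gripper_force: 0.0
```

```bash
python3 -c "
from h import *
plan(2,-320,56,10,0)
import cv2
a=camera('scene')[130:330,170:430,::-1];cv2.imwrite('pics/s4.png',cv2.resize(a,None,fx=3,fy=3))
"
```

```text
now bin [   2.7 -314.5] tip 165.5 F [0.2 1.  0.2] t 8.425 spin left 0.008 gap 0.0
{"claw":0,"delta_pos":[-1, 0, 11],"spin":0.0},{"claw":0,"delta_pos":[-1, 0, 11],"spin":0.0},{"claw":0,"delta_pos":[0, 0, 11],"spin":0.0},{"claw":0,"delta_pos":[-1, 0, 11],"spin":0.0},{"claw":0,"delta_pos":[0, 0, 11],"spin":0.0},{"claw":0,"delta_pos":[-1, 0, 11],"spin":0.0},{"claw":0,"delta_pos":[0, 0, 11],"spin":0.0},{"claw":0,"delta_pos":[-1, 0, 11],"spin":0.0},{"claw":0,"delta_pos":[0, 0, 11],"spin":0.0},{"claw":0,"delta_pos":[-1, -1, 11],"spin":0.0},
end bin [   1.7 -320.4] 55.54503020863311
```

View pics/s4.png

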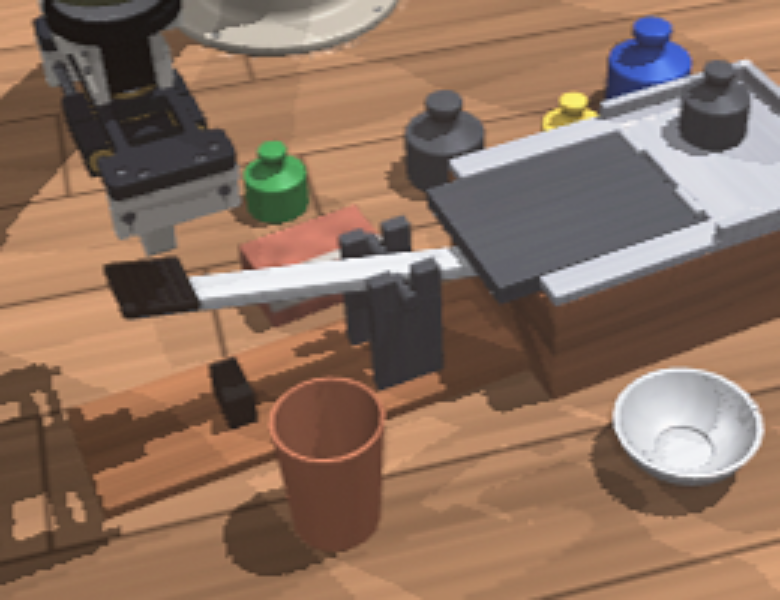

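The weight stands on the plate (crop (715,105)), and the fingertips (160,245) are just above the tread (150,285). Now I press.

jog_arm(
  deltas=[
    {"claw":0,"delta_pos":[-4,0,6],"spin":0},
    {"claw":0,"delta_pos":[0,0,6],"spin":0},
    {"claw":0,"delta_pos":[0,0,7],"spin":0},
    {"claw":0,"delta_pos":[0,0,8],"spin":0},
    {"claw":0,"delta_pos":[0,0,8],"spin":0},
    {"claw":0,"delta_pos":[0,0,8],"spin":0},
  ],
)

```text
time_s: 9.22
eef_pos: [567.9, -176.8, 308.8]
tool_rot: [0.001, 0.649, 0.761, 0.0]
wrist_force: [-0.1, -2.8, 5.4]
finger_gap: 0.006
gripper_force: 2.4
```

jog_arm(
  deltas=[
    {"claw":0,"delta_pos":[0,0,8],"spin":0},
    {"claw":0,"delta_pos":[0,0,8],"spin":0},
    {"claw":0,"delta_pos":[0,0,8],"spin":0},
    {"claw":0,"delta_pos":[0,0,8],"spin":0},
    {"claw":0,"delta_pos":[0,0,8],"spin":0},
    {"claw":0,"delta_pos":[0,0,8],"spin":0},
    {"claw":0,"delta_pos":[0,0,8],"spin":0},
    {"claw":0,"delta_pos":[0,0,0],"spin":0},
  ],
)

```text
time_s: 10.22
eef_pos: [567.8, -176.2, 252.3]
tool_rot: [0.0, 0.648, 0.761, 0.0]
wrist_force: [1.2, -0.6, 1.5]
finger_gap: 0.003
gripper_force: 0.9
```

```bash
python3 -c "
from h import *
plan(2,-320,50,1,0)"
```

```text
now bin [   2.8 -319.6] tip 66.2 F [ 1.2 -0.6  1.5] t 10.225 spin left 0.006 gap 0.0
{"claw":0,"delta_pos":[0, -1, 16],"spin":0.01},
end bin [   1.8 -319.6] 50.21083364154782
```

jog_arm(
  deltas=[
    {"claw":0,"delta_pos":[0,0,5],"spin":0},
    {"claw":0,"delta_pos":[0,0,5],"spin":0},
    {"claw":0,"delta_pos":[0,0,4],"spin":0},
    {"claw":0,"delta_pos":[0,0,2],"spin":0},
    {"claw":0,"delta_pos":[0,0,0],"spin":0},
  ],
)

```text
time_s: 10.85
eef_pos: [567.6, -175.2, 238.4]
tool_rot: [-0.0, 0.648, 0.762, 0.001]
wrist_force: [-2.7, 4.0, 24.1]
finger_gap: 0.005
gripper_force: 10.4
```

```bash
python3 -c "
from h import *
plan(2,-320,50,1,0)
import cv2
a=camera('scene')[130:330,170:430,::-1];cv2.imwrite('pics/s5.png',cv2.resize(a,None,fx=3,fy=3))
"
```

```text
now bin [   2.7 -318.6] tip 52.3 F [-2.7  4.  24.1] t 10.85 spin left 0.007 gap 0.01
{"claw":0,"delta_pos":[-1, -1, 2],"spin":0.01},
end bin [   1.8 -319.6] 50.311532372937876
```

View pics/s5.png

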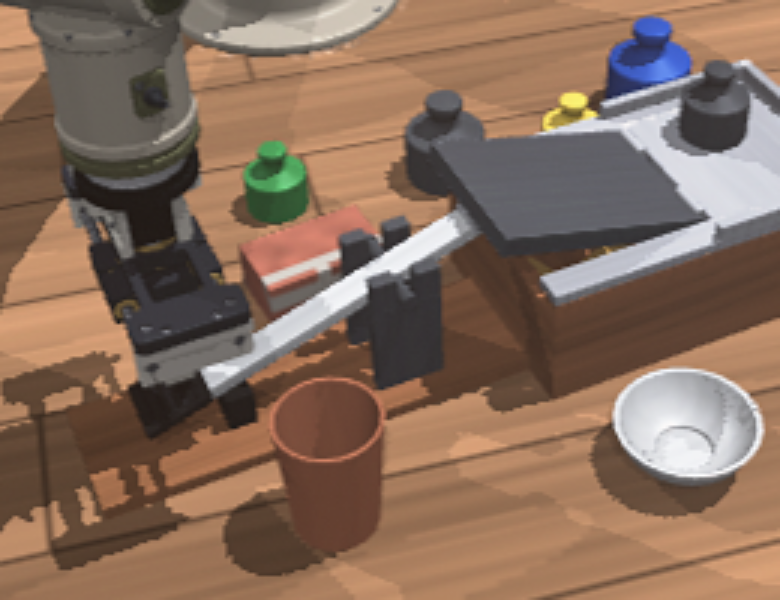

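The lever lies on its stop with its pin in the fork, the trapdoor is raised and the weight stands on the plate (crop (715,105)). I'll ease the 24 N push slightly, let it settle and hand in.

jog_arm(
  deltas=[
    {"claw":0,"delta_pos":[0,0,-1],"spin":0},
    {"claw":0,"delta_pos":[0,0,0],"spin":0},
    {"claw":0,"delta_pos":[0,0,0],"spin":0},
    {"claw":0,"delta_pos":[0,0,0],"spin":0},
  ],
)

```text
time_s: 11.4
eef_pos: [567.7, -175.2, 238.8]
tool_rot: [-0.0, 0.648, 0.762, 0.001]
wrist_force: [-1.2, 3.3, 14.8]
finger_gap: 0.007
gripper_force: 6.6
```

```bash
python3 -c "
from bench import *
print(job_done())"
```

```text
the job is handed in; nothing more can be done
None
```

The job is handed in. The last picture showed the weight upright on the fixed plate, the trapdoor raised and the lever's pin in its fork. I then eased the push, and the fingers were holding the tread down on its stop with about 15 N; the hand-in gave no verdict.

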